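# Stopper the coolant can and lock it with the keeper ring

### The job

Close the grey coolant can at the sharpening bench: set the middle-sized of the three wooden stoppers fully home in its neck, then swing the steel keeper ring over the stopper's knob and push it down until it lies level on the stopper's collar. Leave the other two stoppers standing where they are and do not knock over the amber oil bottle.

Things in the scene. Friction and masses are not known exactly. Their poses are not given: they have to be found in the camera images.
- stopper_mid: The middle-sized of three turned wooden stoppers, the one that fits the can; stands on its narrow end. 84 mm tall, from the bottom: tapered plug 38 mm long, 34 mm diameter at the bottom and 46 mm at the top; collar 66 mm diameter, 8 mm thick; plain round grip knob 30 mm diameter, 38 mm tall (46 to 84 mm up). 60 to 130 g. Origin: centre of the underside of the plug; z up along its axis.
- stopper_small: The small stopper, same shape and wood, 66 mm tall, collar 42 mm diameter, knob 22 mm diameter: too small for the neck. Origin: centre of its underside, z up. Leave it standing.
- stopper_large: The large stopper, same shape and wood, 98 mm tall, collar 84 mm diameter, knob 36 mm diameter: plug too thick for the neck. Origin: centre of its underside, z up. Leave it standing.
- can: Grey round coolant can, 116 mm diameter, on a dark wooden disc of 160 mm diameter bolted to the bench (cannot move); a steel neck rises from it, and a steel hinge post stands beside the neck. Origin: centre of its underside, on the bench; z up; x level, pointing from the keeper's hinge across the neck.
- can_neck (a point): Centre of the neck's mouth, level with its rim, 150 mm above the bench; axes as the can's. The neck is 64 mm outside and 50 mm inside diameter, 46 mm deep with a solid floor. With the stopper home, its collar rests on the rim and its origin is 38 mm below this point.
- can_hinge (a point): Middle of the keeper's hinge, on a steel post beside the neck: 60 mm level from the neck's axis (on the can's -x side), 13.5 mm above the rim. Fixed to the can, same axes; the hinge axis is level, along y. The post below it is 24 mm wide along y and 12 mm thick.
- keeper (a joint): Angle of the keeper ring in rad: 0 = closed, level across the neck, against a stop, its underside 1.5 mm above a seated stopper's collar; it grows as the ring swings up and back: 1.57 upright, 2.4 leaning far back from the neck. Starts open, leaning back. Friction hinge: stays where it is left and moves with about 0.5 to 1.5 N at the tab.
- keeper_tab (a point): Centre of the keeper's flat push tab (28 mm long, 30 mm wide, 6 mm thick), 107 mm straight out from the hinge axis. Moves with the keeper; x points outward from the hinge. The keeper is a 60 g ring of 8 mm steel wire (56 mm inside, 72 mm outside diameter, centre 60 mm from the hinge) on a short shank, with this tab at its far end.
- oil_bottle: Upright amber oil bottle, 56 mm diameter, 125 mm tall. Origin: centre of its underside, z up. Do not knock it over.
Not all that is in view belongs to the job. Of the things shaped like the can, the grey one is meant.

How it is judged:
On the way, in this order (a step that is already met when the one before it is completed fails the run):
1. the middle-sized stopper is fully home in the neck while the keeper is still open (horizontal distance between stopper_mid and can_neck below 0.006 m and z of stopper_mid in the frame of can_neck below -0.034 m and angle between stopper_mid's own z axis and vertical below 0.1 rad and value of joint keeper above 0.5 rad), for 0.2 s.
2. the keeper ring is swung over the knob and down level (value of joint keeper below 0.1 rad), for 0.2 s.
At the end, for the whole second after the job is handed in: The middle stopper is at rest in the neck, collar on the rim (within 4 mm of home, 6 mm of centre, 0.1 rad of upright); the keeper is closed round its knob (within 0.1 rad of level); the other stoppers stand within 40 mm of their places; the oil bottle stands (horizontal distance between stopper_mid and can_neck below 0.006 m and z of stopper_mid in the frame of can_neck below -0.034 m and angle between stopper_mid's own z axis and vertical below 0.1 rad and value of joint keeper below 0.1 rad and linear speed of stopper_mid below 0.02 m/s and distance of each of stopper_small, stopper_large from where it was at the start of the episode below 0.04 m and angle between each of stopper_small, stopper_large, oil_bottle's own z axis and vertical below 0.3 rad); the robot touches nothing.
It fails at once if another stopper is moved from its place or tipped (distance of any of stopper_small, stopper_large from where it was at the start of the episode above 0.04 m or angle between any of stopper_small, stopper_large's own z axis and vertical above 0.5 rad).
It fails at once if the oil bottle is knocked over (angle between oil_bottle's own z axis and vertical above 0.5 rad).
It also fails if it takes over 58 s, if anything falls off the work surface, if the arm or the gripper's body presses on something with over 40 N, if the wrist force passes 120 N, or if a joint passes its speed limit or range.

### The arm

A 6-joint arm with a two-finger parallel gripper is mounted at the origin on the work surface. World frame = base frame: x ahead of the robot, y to its left, z up, the work surface at z = 0. Lengths are in m, angles in rad, forces in N, time in s.
With the tool pointing down it reaches from about 0.375 to 0.975 m from the base axis. Payload 3.8 kg.
Tool frame: the origin (TCP) lies between the finger pads; the fingertips stand 22 mm ahead of it and the grasp point (between the pads) lies 3 mm ahead of it; z points along the fingers, y is the line along which they close (so a half turn about z gives the same grasp; the last joint's range is limited). The gripper opens to 85 mm and grips with 20 to 120 N. Pads are 22 mm wide; open, the fingers measure 114 mm over their backs; the gripper's body (76 mm by 85 mm) begins 54 mm behind the grasp point. The pads swing forward as they close: fully open they stand 13 mm farther back than shut.
Start: joints at [-1.174, 0.264, 1.604, -0, 1.274, -0.037], TCP at [0.284, -0.612, 0.253] pointing down, gripper open.
Joint ranges: [-2.63, 2.63], [-0.94, 2.18], [0.31, 2.57], [-1.31, 4.45], [0, 2.66], [-2.55, 2.55]. Speed limits (rad/s): [2.57, 2.57, 3.14, 3.14, 3.14, 3.14].

### API

Orientations are given as a unit quaternion [x, y, z, w].
In Python, from plant import * gives the robot as it stands. Calls block until the motion is done:
- goto(position, orientation): joint-space move of the TCP to a pose.
- movel(position, attitude=None, vel=0.15, stop_force=None): straight line of the TCP; attitude=None keeps the orientation; vel is the mean speed in m/s. With stop_force (N) it stops when the force on the tool has changed by that much, and returns True; else False.
- movej(angles): joint-space move.
- set_gripper(opening, strength=None): opening from 0.0 (shut) to 1.0 (fully open); strength is the grip in N (None keeps the last); returns when the fingers have stopped.
- dwell(seconds).
- inverse_kinematics(position, orientation): joint angles nearest the present ones, or None.
- read_state(): the state.
- read_camera(name): name is "side" or "top"; returns the picture (384x512x3 uint8, red, green, blue); there is no depth.
- calibration(name): a dict with "mtx" (3x3 intrinsics, pixels), "R" (3x3) and "t" (3): a world point X has camera coordinates R X + t. Camera axes: x right, y down, z forward; pixel columns grow to the right and rows downward; lengths in m; the calibration is good to about 2 mm. A picture is of the moment at which its call begins. calibration takes no time and is no camera call.
A pose or a line that the arm cannot do raises Unreachable and nothing moves.
- job_done(): hands the job in; it is judged then, once.
The state is a dict: "time": time; "qpos": joint angles; "joint_vel": joint speeds; "effort": joint torques, N m; "position": TCP position; "tcp_rot": TCP orientation; "contact_force": force on the tool from outside, world axes, zero at the start; "torque": the same for the moment, N m; "opening": opening from 0.0 (shut) to 1.0 (fully open); "grasp_force": force on a finger pad.
Only numpy, scipy, OpenCV 4.12 (cv2) and the standard library are available. Lean on these libraries where they do the work, as an engineer would, in place of code of your own. Each camera call takes 0.05 s, during which the arm holds its last target. There are 200 camera calls.

## Working session

There is one attempt and no reset: what is moved stays moved. The work goes in short steps, each a Python script; the robot and the scene stay as the last script left them, time stands still between calls to the robot, and variables do not carry over. Pictures are saved under pics/ and viewed, at most 10 in all, crops included, and the job is handed in when it is done.

```bash
mkdir -p pics; python3 - <<'E'
from plant import *
import cv2,numpy as np
for n in("top","side"):
    im=read_camera(n); cv2.imwrite(f"pics/{n}0.png",im[:,:,::-1]); c=calibration(n); print(n,c["mtx"].round(1).tolist(),c["R"].round(3).tolist(),c["t"].round(3).tolist())
E
```

```text
top [[471.8, 0.0, 256.6], [0.0, 471.8, 190.6], [0.0, 0.0, 1.0]] [[-0.017, -1.0, -0.003], [-0.983, 0.017, -0.18], [0.18, -0.0, -0.984]] [0.12, 0.496, 1.555]
side [[363.8, 0.0, 253.1], [0.0, 363.8, 192.7], [0.0, 0.0, 1.0]] [[0.739, -0.674, 0.004], [-0.327, -0.364, -0.872], [0.589, 0.643, -0.49]] [-0.258, 0.308, 0.82]
```

View pics/top0.png

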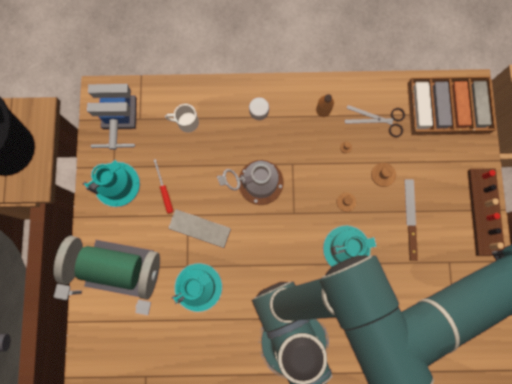

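View pics/side0.png

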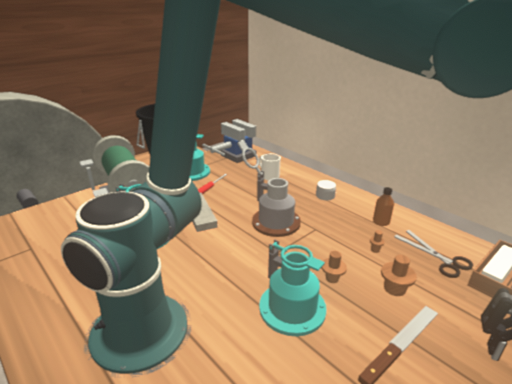

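The top view shows three stoppers: small (346,147), large (384,175) and mid (346,201). In the side view they are at (377,241), (399,272) and (335,263). The candidates shaped like the can are the grey one at (261,182) and teal ones at (114,184), (198,288) and (347,246). The grey can matches the description, and its keeper leans to image left. I'll confirm with an enlarged crop.

```bash
python3 - <<'E'
import cv2,numpy as np
t=cv2.imread("pics/top0.png");s=cv2.imread("pics/side0.png")
a=cv2.resize(t[135:215,210:410],None,fx=4,fy=4,interpolation=cv2.INTER_CUBIC)
b=cv2.resize(s[145:301,235:425],None,fx=3.5,fy=3.5,interpolation=cv2.INTER_CUBIC)[:, :]
b=cv2.resize(s[150:300,235:425],(355,280),interpolation=cv2.INTER_CUBIC)
c=cv2.resize(s[140:240,235:395],(445,280),interpolation=cv2.INTER_CUBIC)
cv2.imwrite("pics/crop0.png",np.vstack([a,np.hstack([b,c])[:280]]))
E
```

```text
(no output)
```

View pics/crop0.png

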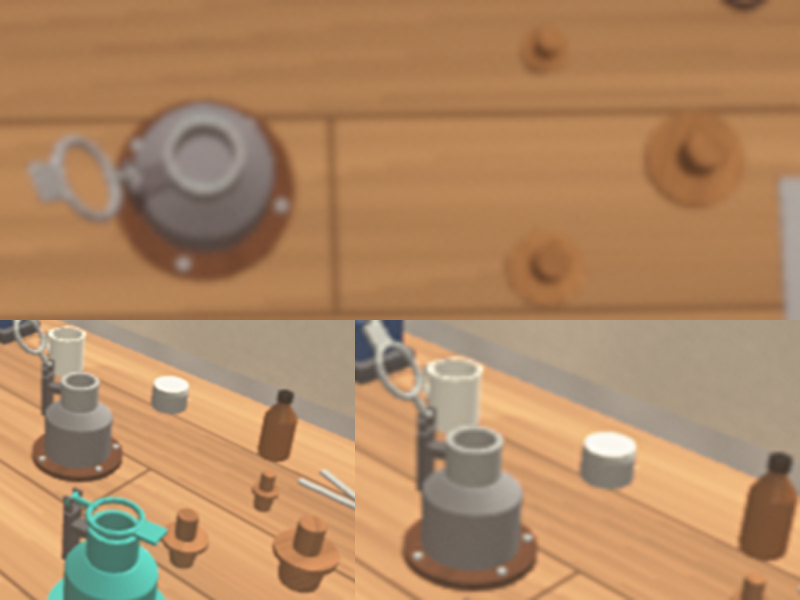

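The crop confirms it. The grey can's neck rim is at about px (260.8,174.3), with its hinge at about (243,179.5) and the keeper leaning back to the tab at about (221,180). The mid stopper's collar, at about (346.2,201.7), is between the other two in size. Next I'll refine these with circle fits and triangulation.

```bash
cat > h.py <<'E'
import numpy as np,cv2
from plant import *
def ray(n,px):
    c=calibration(n);R,t=np.array(c["R"]),np.array(c["t"])
    d=R.T@np.linalg.inv(c["mtx"])@np.array([px[0],px[1],1.]);return -R.T@t,d
def onz(n,px,z):
    o,d=ray(n,px);return o+d*(z-o[2])/d[2]
def proj(n,X):
    c=calibration(n);p=np.array(c["mtx"])@(np.array(c["R"])@X+np.array(c["t"]));return p[:2]/p[2]
def tri(p,q):
    (a,d),(b,e)=ray("top",p),ray("side",q)
    s=np.linalg.lstsq(np.c_[d,-e],b-a,rcond=None)[0];x,y=a+d*s[0],b+e*s[1];return (x+y)/2,np.linalg.norm(x-y)
def circle(im,c,z,diam,pad=14,f=8):
    """Hough circle near px c, radius expected from diameter at height z"""
    x0,y0=int(c[0])-pad-6,int(c[1])-pad-6;w=2*pad+12
    g=cv2.resize(cv2.cvtColor(im[y0:y0+w,x0:x0+w],cv2.COLOR_RGB2GRAY),None,fx=f,fy=f,interpolation=cv2.INTER_CUBIC)
    g=cv2.normalize(g,None,0,255,cv2.NORM_MINMAX)
    X=onz("top",c,z);r=np.linalg.norm(proj("top",X+[0,diam/2,0])-proj("top",X))*f
    h=cv2.HoughCircles(g,cv2.HOUGH_GRADIENT,1.5,8,param1=80,param2=15,minRadius=int(r*.88),maxRadius=int(r*1.12))
    return [] if h is None else [((a+.5)/f-.5+x0,(b+.5)/f-.5+y0,q/r) for a,b,q in h[0,:3]]
E
python3 - <<'E'
from h import *
im=cv2.imread("pics/top0.png")[:,:,::-1].copy()
for nm,c,z,d in[("neck",(260.8,174.3),.15,.064),("neckin",(260.8,174.3),.15,.050),("midcollar",(346.2,201.7),.044,.066),("midknob",(347.5,200.8),.084,.030),("large",(383.5,174.5),.05,.084),("small",(345.7,147.2),.036,.042),("cantop",(260.5,178),.10,.116)]:
    for p in circle(im,c,z,d): print(nm,np.round(p,2),onz("top",p,z).round(4))
for p,q,n in[((346.3,201.5),(335.5,262.5),"midcollar"),((260.8,174.3),(277.5,182.5),"neck"),((243,179.5),(259.5,171),"hinge"),((220.5,180),(243,144),"tab")]: print(n,tri(p,q))
print(onz("top",(243,179.5),.1635))
E
```

```text
neck [260.47 174.09   0.9 ] [0.5315 0.0983 0.15  ]
neck [260.47 172.22   1.03] [0.5376 0.0982 0.15  ]
neck [261.22 175.41   0.94] [0.5272 0.096  0.15  ]
neckin [260.66 174.47   1.1 ] [0.5303 0.0977 0.15  ]
neckin [260.47 175.78   0.94] [0.526  0.0984 0.15  ]
neckin [261.59 173.72   1.1 ] [0.5327 0.0947 0.15  ]
midcollar [351.34 194.16   1.04] [ 0.4799 -0.2093  0.044 ]
midcollar [347.41 196.03   0.91] [ 0.4736 -0.1956  0.044 ]
midcollar [353.41 196.03   1.08] [ 0.4733 -0.2159  0.044 ]
midknob [346.16 201.59   0.94] [ 0.4484 -0.1827  0.084 ]
midknob [346.53 200.47   1.03] [ 0.4522 -0.1842  0.084 ]
midknob [348.59 199.16   1.07] [ 0.4564 -0.1912  0.084 ]
large [390.78 165.66   0.93] [ 0.5751 -0.3478  0.05  ]
small [349.22 141.09   1.06] [ 0.6685 -0.2135  0.036 ]
cantop [257.28 186.53   1.  ] [0.501 0.109 0.1  ]
cantop [259.53 163.47   1.06] [0.5785 0.1003 0.1   ]
cantop [258.41 187.09   1.05] [0.499  0.1054 0.1   ]
midcollar (array([ 0.45597161, -0.19173883,  0.05547655]), np.float64(0.007994084447832707))
neck (array([0.53316981, 0.09535787, 0.14931691]), np.float64(0.0056728122443758825))
hinge (array([0.51113725, 0.15219307, 0.17545702]), np.float64(0.003888266818944347))
tab (array([0.49676896, 0.21569707, 0.24992809]), np.float64(0.007535229654789868))
[0.51208985 0.15375747 0.1635    ]
```

```bash
python3 - <<'E'
from h import *
im=cv2.imread("pics/top0.png"); f=8
def fit(nm,c,w,seed,thr,z):
    x0,y0=c[0]-w,c[1]-w
    L=cv2.GaussianBlur(cv2.cvtColor(cv2.resize(im[y0:y0+2*w,x0:x0+2*w],None,fx=f,fy=f,interpolation=cv2.INTER_CUBIC),cv2.COLOR_BGR2LAB),(5,5),0).astype(float)
    m=seed(L).astype(np.uint8); m=cv2.morphologyEx(m,cv2.MORPH_OPEN,np.ones((9,9)))
    for k in sorted(cv2.findContours(m,cv2.RETR_EXTERNAL,cv2.CHAIN_APPROX_NONE)[0],key=cv2.contourArea)[-2:]:
        if len(k)<20: continue
        (a,b),ax,_=cv2.fitEllipse(cv2.convexHull(k)); p=((a+.5)/f-.5+x0,(b+.5)/f-.5+y0)
        X=onz("top",p,z); mm=np.linalg.norm(onz("top",(p[0]+1,p[1]),z)-X)*1000
        print(nm,np.round(p,2),"diam mm",np.round(np.array(ax)/f*mm,1),X.round(4))
    return L,m
bg=cv2.cvtColor(im,cv2.COLOR_BGR2LAB).astype(float)[195:212,325:333].reshape(-1,3)
print("bg",bg.mean(0).round(1), bg.std(0).round(1)); 
lab=cv2.cvtColor(im,cv2.COLOR_BGR2LAB).astype(int)
print("collar",lab[205,344],lab[206,349],"rim",lab[165:184,261,0],"row",lab[174,248:274,0])
for t in(1.5,2,2.5,3):
    fit(f"collar{t}",(346,201),16,lambda L:np.hypot(L[...,1]-bg.mean(0)[1],(L[...,0]-bg.mean(0)[0])*.5)>t*2,0,.042)
for t in(20,15): fit("grey",(260,180),28,lambda L:np.hypot(L[...,1]-128,L[...,2]-128)<t,0,.1)
for p,q,n in[((345.6,201.3),(334,267),"midcollar"),((260.4,173.9),(277.8,182.9),"neck"),((347.6,200.6),(335.1,254),"knobtop")]: print(n,np.round(tri(p,q)[0],4),tri(p,q)[1])
for p,z in[((345.6,201.3),.044),((347.5,200.6),.084),((260.4,173.9),.15),((348,240),.15),((373,243),.16),((383,174.5),.055)]:print(p,onz("top",p,z).round(4))
E
```

```text
bg [143.6 141.5 158.8] [3.3 0.5 0.6]
collar [113 144 156] [130 145 160] rim [157 125 100 111 133 146 148 149 149 149 148 148 147 147 149 155 164 158
 129] row [137 135 142 154 157 147 145 147 148 148 148 148 148 149 148 149 148 147
 147 142 145 158 158 146 137 136]
collar1.5 [345.88 185.32] diam mm [ 10.4 125.2] [ 0.511  -0.1927  0.042 ]
collar1.5 [345.9  205.94] diam mm [ 80.9 117.2] [ 0.4402 -0.1892  0.042 ]
collar2 [340.5  184.81] diam mm [ 4.2 21. ] [ 0.5131 -0.1745  0.042 ]
collar2 [345.48 205.09] diam mm [ 72.1 133.1] [ 0.4431 -0.1879  0.042 ]
collar2.5 [345.83 207.97] diam mm [ 89.9 107.6] [ 0.4332 -0.1886  0.042 ]
collar3 [356.58 202.86] diam mm [ 67.1 203.8] [ 0.45   -0.2258  0.042 ]
grey [255.24 180.92] diam mm [138.9 175.8] [0.5199 0.1154 0.1   ]
grey [255.39 200.52] diam mm [10.9 11.3] [0.4546 0.116  0.1   ]
grey [254.26 179.25] diam mm [126.4 164. ] [0.5255 0.1186 0.1   ]
midcollar [ 0.4577 -0.1908  0.0392] 0.003458027989206388
neck [0.5353 0.0964 0.1467] 0.006248298067774433
knobtop [ 0.4536 -0.1898  0.0836] 0.005490222952512105
(345.6, 201.3) [ 0.4557 -0.1886  0.044 ]
(347.5, 200.6) [ 0.4517 -0.1873  0.084 ]
(260.4, 173.9) [0.5322 0.0985 0.15  ]
(348, 240) [ 0.3174 -0.1696  0.15  ]
(373, 243) [ 0.3061 -0.2442  0.16  ]
(383, 174.5) [ 0.5437 -0.3179  0.055 ]
```

```bash
cat >> h.py <<'E'
from scipy.spatial.transform import Rotation as Ro
def down(a):
    c,s=np.cos(a),np.sin(a);return Ro.from_matrix(np.array([[-s,c,0],[c,s,0],[0,0,-1.]])).as_quat().tolist()
def snap(*ns):
    for n,f in ns: cv2.imwrite(f"pics/{f}.png",read_camera(n)[:,:,::-1])
def st():
    s=read_state();print(round(s["time"],2),np.round(s["position"],4),"F",np.round(s["contact_force"],1),"open",round(s["opening"],3),"g",np.round(s["grasp_force"],1),"q",np.round(s["qpos"],2))
E
python3 - <<'E'
from h import *
d=np.deg2rad
for a in(-45,45,18,135,-135,-162):
  for p in([.454,-.189,.25],[.534,.0975,.30]):
    q=inverse_kinematics(p,down(d(a)));print(a,p,None if q is None else np.round(q,2))
a=-45
goto([.454,-.189,.25],down(d(-135)))
set_gripper(.9,20)
print(movel([.454,-.189,.072],vel=.12,stop_force=8)); set_gripper(.25,20); st()
set_gripper(.6); goto([.454,-.189,.072],down(d(-45))); set_gripper(.2,40); st()
snap(("top","top1"),("side","side1"))
E
```

```text
-45 [0.454, -0.189, 0.25] [-0.45 -0.09  1.99 -0.    1.24  0.34]
-45 [0.534, 0.0975, 0.3] [ 0.13 -0.01  1.83 -0.    1.33  0.92]
45 [0.454, -0.189, 0.25] [-0.45 -0.09  1.99 -0.    1.24 -1.23]
45 [0.534, 0.0975, 0.3] [ 0.13 -0.01  1.83 -0.    1.33 -0.65]
18 [0.454, -0.189, 0.25] [-0.45 -0.09  1.99 -0.    1.24 -0.76]
18 [0.534, 0.0975, 0.3] [ 0.13 -0.01  1.83 -0.    1.33 -0.18]
135 [0.454, -0.189, 0.25] None
135 [0.534, 0.0975, 0.3] [ 0.13 -0.01  1.83 -0.    1.33 -2.22]
-135 [0.454, -0.189, 0.25] [-0.45 -0.09  1.99 -0.    1.24  1.91]
-135 [0.534, 0.0975, 0.3] [ 0.13 -0.01  1.83 -0.    1.33  2.49]
-162 [0.454, -0.189, 0.25] [-0.45 -0.09  1.99 -0.    1.24  2.38]
-162 [0.534, 0.0975, 0.3] None
False
4.17 [ 0.4543 -0.1891  0.0724] F [-0.1 -0.2  1.9] open 0.344 g 23.6 q [-0.45  0.11  2.15  0.    0.88  1.91]
6.23 [ 0.4542 -0.1891  0.0722] F [0.7 0.4 1. ] open 0.342 g 39.3 q [-0.45  0.11  2.15 -0.    0.88  0.34]
```

```bash
python3 - <<'E'
from h import *
movel([.454,-.189,.28],vel=.2)
goto([.534,.0975,.28],down(np.deg2rad(18)))
movel([.534,.0975,.24],vel=.1); st()
snap(("top","top2"),("side","side2"))
t=cv2.imread("pics/top2.png");s=cv2.imread("pics/side2.png")
cv2.imwrite("pics/crop2.png",np.hstack([cv2.resize(t[130:230,205:305],(400,400),interpolation=2),cv2.resize(s[110:250,225:365],(400,400),interpolation=2)]))
E
```

```text
9.22 [0.5339 0.097  0.2398] F [ 0.3  0.3 -0.9] open 0.339 g 39.5 q [ 0.13  0.02  1.9  -0.    1.22 -0.18]
```

View pics/crop2.png

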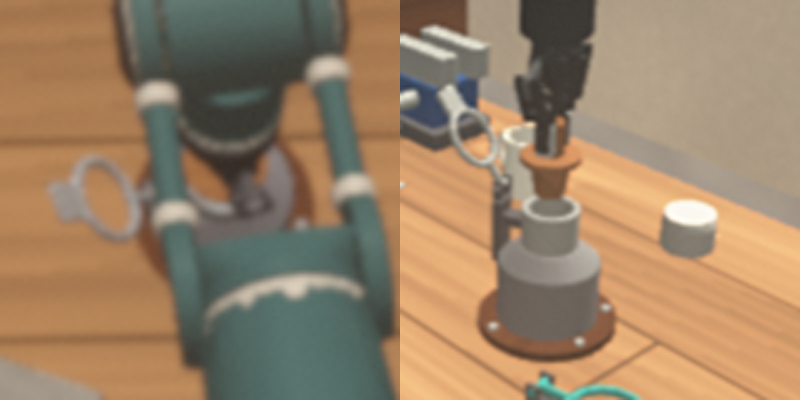

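The stopper hangs on the neck's axis in the side view: plug x≈551 and neck x≈551 in the crop, with the rim centre at about side px (277.9,182.8). The keeper is still open. Next I'll check the depth direction numerically and insert under a force guard.

```bash
python3 - <<'E'
from h import *
for X in([.534,.097,.15],[.530,.093,.15],[.534,.097,.168]):print(proj("side",np.array(X)).round(1))
p=read_state()["position"]
hit=movel([.534,.0975,.188],vel=.06,stop_force=8); print(hit); st()
if not hit: hit=movel([.534,.0975,.182],vel=.02,stop_force=10); print(hit); st()
E
```

```text
[276.4 182.2]
[276.4 183. ]
[276.6 177. ]
False
10.33 [0.5346 0.0975 0.1882] F [ 4.5  0.1 -2.5] open 0.342 g 39.6 q [ 0.13  0.07  1.96 -0.    1.12 -0.18]
True
10.66 [0.5356 0.0977 0.1841] F [ 0.7 -0.2  4. ] open 0.337 g 39.6 q [ 0.13  0.07  1.96 -0.    1.11 -0.18]
```

```bash
python3 - <<'E'
from h import *
set_gripper(.65); dwell(.3); st()
movel([.5356,.0977,.30],vel=.2); set_gripper(0,20)
goto([.45,-.1,.33],down(np.deg2rad(18)));st()
snap(("top","top3"),("side","side3"))
t=cv2.imread("pics/top3.png");s=cv2.imread("pics/side3.png")
cv2.imwrite("pics/crop3.png",np.hstack([cv2.resize(t[130:230,205:305],(400,400),interpolation=2),cv2.resize(s[110:250,225:365],(400,400),interpolation=2)]))
E
```

```text
11.33 [0.5364 0.0976 0.1838] F [ 0.7 -0.5  1.1] open 0.652 g 0.0 q [ 0.13  0.07  1.96 -0.    1.1  -0.18]
13.51 [ 0.4503 -0.0996  0.33  ] F [ 0.3 -0.4 -0.8] open 0.003 g 0.0 q [-0.27 -0.19  1.93  0.    1.4  -0.59]
```

View pics/crop3.png

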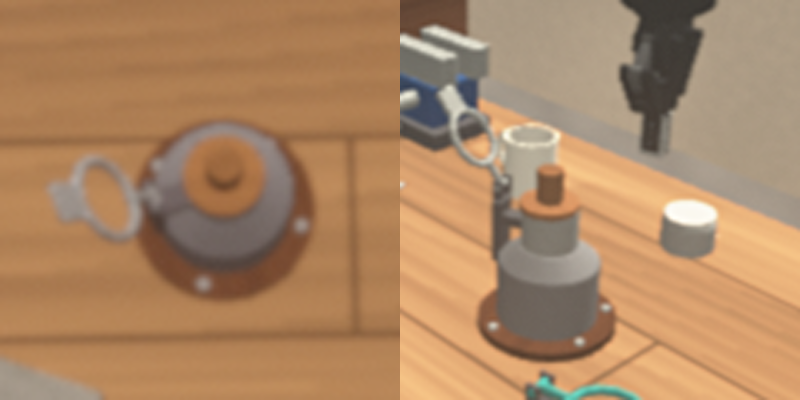

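The crop shows the stopper seated: collar at (223,175), resting on the rim, and knob upright. The keeper is open with its hinge at (150,198), ring at (107,197) and tab at (67,200). Next I'll get the keeper's direction and angle.

```bash
python3 - <<'E'
from h import *
g=lambda a,b:((a+.5)/4-.5+205,(b+.5)/4-.5+130)
gs=lambda a,b:((a-400+.5)*.35-.5+225,(b+.5)*.35-.5+110)
N=np.array([.536,.0975])
H=onz("top",g(150,198),.1635)[:2];print("hinge",H,np.linalg.norm(N-H),np.degrees(np.arctan2(*(N-H)[::-1])))
for nm,p,q in[("ring",g(106,198),gs(473,137)),("tab",g(67,200),gs(454,100))]:
    X,e=tri(p,q);v=X[:2]-N;print(nm,X.round(4),e,np.degrees(np.arctan2(-v[1],-v[0])),"theta",np.arctan2(X[2]-.1635,np.linalg.norm(v)*-1+.06))
E
```

```text
hinge [0.51334494 0.15650093] 0.06320095974487812 -68.99430758861381
ring [0.5051 0.1878 0.211 ] 0.002672197969808403 -71.08313097719778 theta 2.2116272316511956
tab [0.4979 0.2135 0.2481] 0.006577835609737482 -71.7992588878786 theta 2.2041986755382696
```

```bash
cat > k.py <<'E'
from h import *
a=np.deg2rad(-71.3);u=np.array([np.cos(a),np.sin(a)]);N=np.array([.536,.0975]);H=N-.06*u;Q=down(a+np.pi/2)
def P(front,zrel): return [*(H+u*(front-.011)),.1635+zrel+.022]
def arc(t,rho=.113): return P(rho*np.cos(t)-.003*np.sin(t),rho*np.sin(t)+.003*np.cos(t))
E
python3 - <<'E'
from k import *
for p in [P(-.13,.2),P(-.13,.07),P(0,.095),arc(.7),arc(0)]: assert inverse_kinematics(p,Q) is not None
goto([.45,-.1,.38],Q); goto(P(-.135,.2),Q); movel(P(-.135,.068),vel=.15,stop_force=6); st()
movel(P(-.05,.075),vel=.12,stop_force=15); st()
movel(P(-.01,.095),vel=.1,stop_force=15); st()
snap(("top","top4"),("side","side4"))
t=cv2.imread("pics/top4.png");s=cv2.imread("pics/side4.png")
cv2.imwrite("pics/crop4.png",np.hstack([cv2.resize(t[130:230,205:305],(400,400),interpolation=2),cv2.resize(s[90:230,205:345],(400,400),interpolation=2)]))
E
```

```text
16.42 [0.4707 0.2929 0.2547] F [-0.3 -0.2  0.5] open -0.003 g 0.0 q [ 0.51  0.03  1.86 -0.    1.24  0.19]
17.27 [0.4971 0.2121 0.2604] F [ 0.6  0.2 -0.9] open 0.0 g 0.0 q [0.36 0.   1.88 0.   1.25 0.03]
17.88 [0.5102 0.1739 0.2807] F [ 0.1  1.  -0.9] open -0.004 g 0.0 q [ 0.28 -0.01  1.86  0.    1.29 -0.04]
```

View pics/crop4.png

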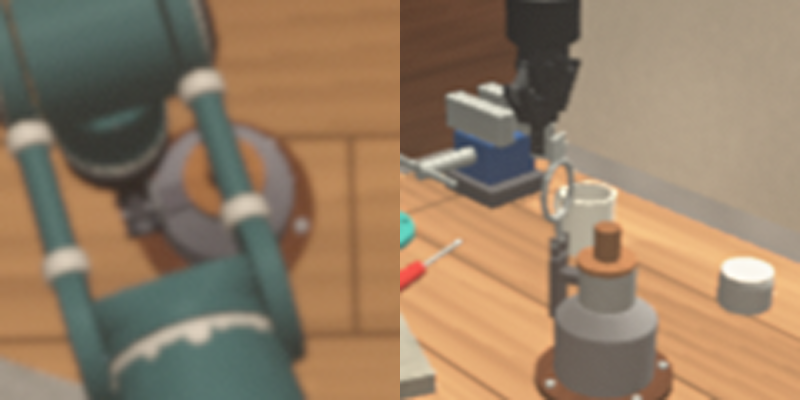

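The keeper is now upright, with the tab at about (556,140) in the side crop and the finger behind it. I'll follow the arc down.

```bash
python3 - <<'E'
from k import *
for t in(1.4,1.2,1.0,.8,.6,.4,.25,.12):
    if movel(arc(t),Q,vel=.1,stop_force=15): print("stop",t);st();break
else:
    p=arc(0);p[2]-=.005;print(movel(p,Q,vel=.03,stop_force=12));st();dwell(.3)
    st()
snap(("side","side5"))
q=read_state()["position"]
q=[*q[:2],.36]; movel(q,vel=.15); goto([.45,-.1,.38],Q)
snap(("top","top6"),("side","side6"));st()
t=cv2.imread("pics/top6.png");s=cv2.imread("pics/side6.png")
cv2.imwrite("pics/crop6.png",np.hstack([cv2.resize(t[130:230,205:305],(400,400),interpolation=2),cv2.resize(s[130:230,235:335],(400,400),interpolation=2)]))
E
```

```text
True
21.43 [0.5499 0.0581 0.1884] F [-1.5 -0.4  5.8] open -0.001 g 2.9 q [ 0.06  0.08  1.94  0.    1.12 -0.27]
21.73 [0.5499 0.058  0.1884] F [-2.3 -0.3  6.7] open 0.0 g 2.8 q [ 0.06  0.08  1.94  0.    1.12 -0.27]
23.96 [ 0.4506 -0.099   0.3794] F [-0.6 -0.7  0.5] open 0.003 g 0.0 q [-0.27 -0.2   1.86  0.    1.49 -0.6 ]
```

View pics/crop6.png

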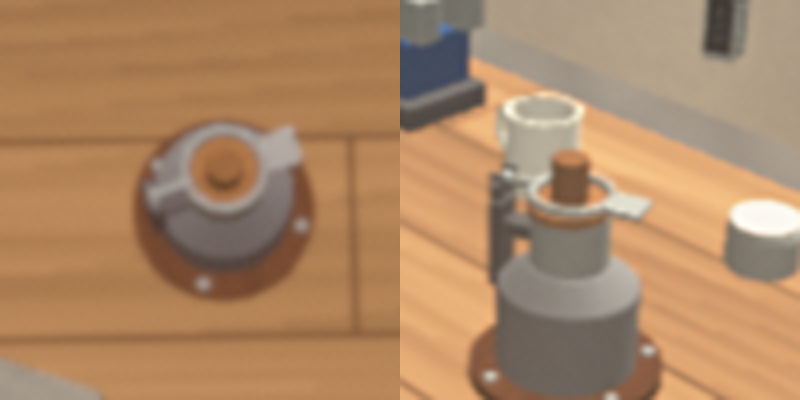

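View pics/side6.png

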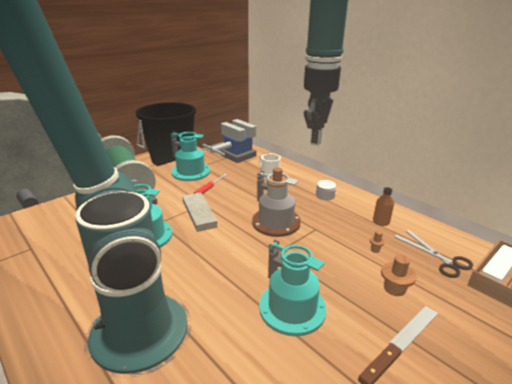

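The ring lies level round the knob, with its tab at about (630,205) in the side crop. The push stopped with the fingertip at z=0.1664 m, against 0.1665 m expected for a closed keeper. The other two stoppers and the oil bottle are standing.

```bash
python3 -c "
from plant import *
print(job_done())"
```

```text
the job is handed in; nothing more can be done
None
```

I handed the job in at about 24 s: in the last images the middle stopper is fully home in the grey can's neck, the keeper lies level on its collar, and the other stoppers and the oil bottle are still standing; no verdict came back.

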